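Fit the labyrinth seal and set the test-air valve

ROBOT

A 6-joint arm with a two-finger parallel gripper is mounted at the origin on the work surface. World frame = base frame: x ahead of the robot, y to its left, z up, the work surface at z = 0. Lengths are in m, angles in rad, forces in N, time in s.
With the tool pointing down it reaches from about 0.35 to 0.975 m from the base axis. Payload 4.9 kg.
Tool frame: the origin (TCP) lies on the centre line of the jaws, within the pads' length; the fingertips stand 19 mm ahead of it and the grasp point (between the pads) is the TCP; z points along the fingers, y is the line along which they close (so a half turn about z gives the same grasp; the last joint's range is limited). The gripper opens to 85 mm and grips with 20 to 120 N. Pads are 22 mm wide; open, the fingers measure 114 mm over their backs; the gripper's body (76 mm by 85 mm) begins 54 mm behind the grasp point. The pads swing forward as they close: fully open they stand 13 mm farther back than shut.
Start: joints at [0.989, 0.053, 1.613, -0, 1.476, -0.119], TCP at [0.279, 0.559, 0.25] pointing down, gripper open.
Joint ranges: [-3.01, 3.01], [-1.01, 2.22], [0.06, 2.58], [-1.02, 4.17], [0.09, 2.62], [-3.14, 3.14]. Speed limits (rad/s): [2.57, 2.57, 3.14, 3.14, 3.14, 3.14].

INTERFACE

Orientations are given as a unit quaternion [w, x, y, z].
In Python, from plant import state, grab_frame, ticket, spotter gives the robot as it stands.
- The arm moves only by the tool apply_moves, never from a script. Its argument "series" is a list of rows, each an object of numbers: "jaw": the closure, from 0 (fully open) to 1 (shut); "dx", "dy", "dz": the shift along the tool's x, y, z in mm; "turn": the turn about the tool's z in rad. A call has 1 to 5 rows; each row is the pose to reach, as a shift and turn from the pose commanded when the call began, along the tool's axes at that moment; what a row does not reach only later rows make up. A row lasts 1/12 s, in which the tool goes at most 41.7 mm and 7.16 degrees, less where a joint would pass 70% of its speed; a pose out of reach is approached as far as the arm can. A call with a gripper value outside its range is refused whole. The fingers move at their own pace and stop on an object; the grip force is fixed at half the most. Time passes only in rows, so rows that repeat a pose let the fingers close. It gives the time, the measured TCP pose, the force, the opening and the grip force at its end, in the units of the state.
- state(): the state, without advancing time (a new reading comes with each control period).
- grab_frame(name): name is "scene" or "top" or "wrist"; returns a dict with "pixels" (384x512x3 uint8, red, green, blue), "mtx" (3x3 intrinsics, pixels), "camera_from_world" (4x4, takes a point from world to camera coordinates). Camera axes: x right, y down, z forward; pixel columns grow to the right and rows downward; lengths in m; the calibration is good to about 2 mm. The wrist camera is an equidistant fisheye: a pixel r from the principal point sees the ray r / f radians off the axis. A picture is of the moment at which its call begins. There is no depth.
- ticket.job_done(): hands the job in; it is judged then, once.
Trained networks look in a picture, given as the dict that the camera call returned (one of the last four; its "shot" number tells which), for a name from the list of things; names that differ only in an ending like _2 or _b are one class to them, and where a whole thing is asked for, a point or a joint stands for the part that bears it (a point fixed in the world has none). Each returns a list of dicts, best first, with "conf" (0 to 1); they miss things now and then, are a little off and sometimes report something else, mostly with a low value. They report only what shows in the picture. A call takes as long as a camera call. They do not tell look-alikes from the thing itself.
- spotter.outline_of(picture, target): "region" (384x512 bool, what is visible of it) and "extent" ([left, top, right, bottom] in pixels, round what is visible of it).
The state is a dict: "time": time; "joint_pos": joint angles; "joint_vel": joint speeds; "joint_efforts": joint torques, N m; "tool_pos": TCP position; "tool_rot": TCP orientation; "contact_force": force on the tool from outside, world axes, zero at the start; "ft_torque": the same for the moment, N m; "gripper_width": opening from 0.0 (shut) to 1.0 (fully open); "grasp_force": force on a finger pad.
Only numpy, scipy, OpenCV 4.12 (cv2) and the standard library are available. Lean on these libraries where they do the work, as an engineer would, in place of code of your own. Each camera call takes 0.05 s, during which the arm holds its last target. There are 200 camera calls.

TASK

Slide the grey labyrinth seal over the upright roller shaft until it sits fully home on the bronze boss of the end bell, and let go of it. Then open the angled test-air valve anticlockwise until its black pointer (not the loose handle) stands on the green mark, 120 degrees round from closed, without ever letting the pointer reach the red mark. The seal must be home before the valve is opened, and the other parts on the bench stay where they lie.

Things in the scene. Friction and masses are not known exactly. Their poses are not given: they have to be found in the camera images.
- seal: grey steel labyrinth seal, a loose plain ring lying flat: outside diameter 54, bore 27 right through, 24 high, 0.15 to 0.3 kg. Origin: centre of its underside, z up along the bore.
- test_stand: fixed seal test stand: blue base 110 x 110 x 20 with a bronze end bell (flange 104 across, up to height 37) whose round boss, 44 across, has its flat top at height 60; from it a steel shaft 25 in diameter rises to height 112, chamfered over the last 5. Origin: centre of the base's underside, on the shaft axis; z up.
- seat (a point): centre of the boss top on the test stand, on the shaft axis, 60 above the bench: the seal's underside rests here when home; the shaft stands 52 above it. z up along the shaft.
- valve: fixed brass angle valve on a grey base plate 110 x 100 x 16. Its stem leans 30 degrees from vertical towards the valve's own -x (the robot's side). A white dial, 100 in diameter, faces out along the stem; its face centre is at (0, 0, 115) in this frame. Origin: underside of the base, below the dial centre; z up, x away from the robot at yaw 0.
- stem (a joint): valve opening in rad, shown by the flat black pointer (46 long from the axis, 3 to 7 above the dial): 0 closed, growing anticlockwise as one faces the dial. At 0 the pointer points to the valve's -y side; green mark at 2.094 (120 degrees), red mark at 2.531 (145 degrees). Friction about 0.1 N m; it stays where left. Starts at 0 to 0.4.
- handle_grip (a point): grip point of the orange bar handle, on the stem axis 42 above the dial face. Bar 12 thick (along x), 54 long (along y), 24 deep (26 to 50 above the dial). z points out along the leaning stem axis; -y is the pointer's direction, give or take the play: the worn handle turns freely up to 0.12 rad either way on the stem before it drives it.
- bumper_a: yellow rubber bumper ring, 88 across, 20 high, lying flat; leave it. Origin: centre of the underside.
- bumper_b: second yellow rubber bumper ring, same size; leave it. Origin: centre of the underside.
- spare_bell: spare cast bronze end bell, 100 across, 40 high; leave it. Origin: centre of the underside.
- mallet: copper mallet lying on the bench, wooden handle along its x, head 36 thick and 80 wide at the +x end (45 from the origin), about 235 long; leave it. Origin: on the handle at bench level.
- bearing: bright steel bearing ring 62 across, bore 25, 16 high, lying flat; leave it. Origin: centre of the underside.
- grease_tin: green tin, 76 across, 90 high; leave it. Origin: centre of the underside.
There are look-alikes about, which are no part of the job. Of the things that look like the valve, the middle-sized one is meant.

How it is judged:
By the outcome, as a careful person would: the job done as asked, in the order asked, and still so for the second after the job is handed in, with the robot touching nothing.
It also fails if it takes over 72 s, if anything falls off the work surface, if the arm or the gripper's body presses on something with over 40 N, if the wrist force passes 120 N, or if a joint passes its speed limit or range.

## Working session

There is one attempt and no reset: what is moved stays moved. The work goes in short steps, Python scripts to look and compute and a tool call to move; the robot and the scene stay as the last step left them, time stands still between calls to the robot, and variables do not carry over. Pictures are saved under pics/ and viewed, at most 10 in all, crops included, and the job is handed in when it is done.

Besides the shell and the picture viewer there is one more tool, called after "Request:" as a command line: name --argument value ..., lists and objects as JSON in quotes. apply_moves: Moves the arm, as the interface text tells. Its arguments: {"type":"object","properties":{"series":{"type":"array","items":{"type":"object","properties":{"jaw":{"type":"number"},"dx":{"type":"number"},"dy":{"type":"number"},"dz":{"type":"number"},"turn":{"type":"number"}}}}},"required":["series"]}

```bash
ls; mkdir -p pics
cat > h.py <<'E'
import numpy as np, cv2
from plant import state, grab_frame, ticket, spotter
def save(f,n): cv2.imwrite(f'pics/{n}.png', f['pixels'][:,:,::-1])
E
python3 - <<'E'
from h import *
a=grab_frame('scene');b=grab_frame('top')
np.savez('f.npz',a=a['pixels'],b=b['pixels'],aK=a['mtx'],aT=a['camera_from_world'],bK=b['mtx'],bT=b['camera_from_world'])
cv2.imwrite('pics/both.png',cv2.resize(np.vstack([a['pixels'],b['pixels']])[:,:,::-1],None,fx=.78,fy=.78))
save(a,'scene');save(b,'top')
for n in ['seal','test_stand','valve','handle_grip','stem']:
  for nm,f in(('s',a),('t',b)):
    for d in spotter.outline_of(f,n):
      r=d['region'];ys,xs=np.nonzero(r);print(n,nm,round(d['conf'],2),[int(v) for v in d['extent']],xs.mean().round(1),ys.mean().round(1),r.sum())
print(b['mtx'],b['camera_from_world'],a['camera_from_world']);print(state())
E
```

```text
pics
seal s 0.66 [237, 204, 252, 224] 245.1 212.8 248
seal t 0.46 [255, 186, 268, 204] 262.8 194.4 135
test_stand s 0.94 [318, 202, 361, 251] 340.7 227.4 1357
test_stand t 0.96 [159, 158, 203, 199] 181.0 178.9 1124
test_stand t 0.39 [314, 146, 336, 158] 325.3 151.8 121
valve s 0.95 [135, 177, 166, 218] 149.7 199.7 619
valve s 0.82 [147, 200, 193, 256] 171.2 232.3 1551
valve s 0.56 [170, 119, 221, 198] 193.1 165.0 2035
valve s 0.33 [237, 204, 252, 226] 245.1 213.0 258
valve t 0.87 [335, 188, 360, 214] 347.9 200.4 457
valve t 0.76 [291, 220, 342, 266] 317.4 243.4 1897
valve t 0.73 [304, 136, 340, 172] 321.4 153.0 1097
valve t 0.22 [103, 213, 146, 282] 124.9 241.6 714
handle_grip s 0.67 [157, 200, 183, 210] 167.3 205.6 239
handle_grip s 0.66 [80, 206, 110, 243] 94.4 223.5 1009
handle_grip s 0.58 [182, 121, 203, 133] 192.9 126.1 233
handle_grip s 0.43 [146, 179, 154, 182] 150.5 181.7 48
handle_grip t 0.6 [312, 247, 335, 260] 322.5 252.5 242
handle_grip t 0.59 [350, 199, 355, 206] 351.1 202.1 28
handle_grip t 0.58 [320, 151, 335, 157] 325.8 152.7 76
handle_grip t 0.48 [160, 158, 200, 197]
[... 863 characters left out ...]
joint_pos': array([ 9.89005311e-01,  5.26843820e-02,  1.61289791e+00,  1.02009550e-05,
        1.47598645e+00, -1.19003692e-01]), 'joint_vel': array([ 0.00170174,  0.00034022, -0.00060918,  0.00087104,  0.00031628,
        0.00087387]), 'joint_efforts': array([-1.34388942e-03, -3.93410218e+01, -3.70232534e+01, -2.56877747e-04,
        7.67197562e-04,  1.23047241e-05]), 'tool_pos': array([0.27901895, 0.55924568, 0.25031452]), 'tool_rot': array([-6.64167474e-07,  2.29334733e-01,  9.73347615e-01,  1.29744888e-05]), 'contact_force': array([-0.29447873,  0.79157763,  0.14618361]), 'ft_torque': array([-0.07886727, -0.02944593,  0.02691595]), 'grasp_force': 0.0, 'gripper_width': 1.0017492073252574}
```

View pics/scene.png

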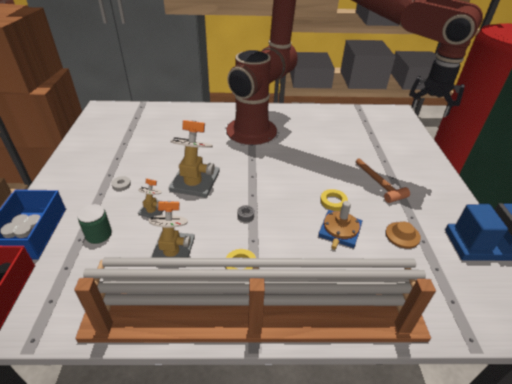

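View pics/top.png

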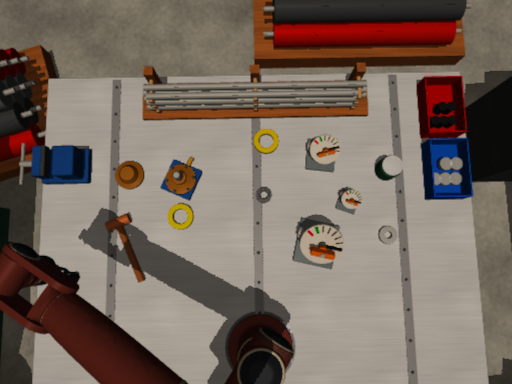

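The top view shows the seal at about (263,195) and the test stand at (181,179). The three valves are at (318,243) big, (348,200) small and (322,153) middle, so the last is the one meant.

```bash
cat >> h.py <<'E'
from scipy.spatial.transform import Rotation as Ro
def ray(f,px):
    T=f['camera_from_world'];K=f['mtx'];R=T[:3,:3];c=-R.T@T[:3,3]
    if f.get('fish'):
        d=np.array([(px[0]-K[0,2])/K[0,0],(px[1]-K[1,2])/K[1,1]]);r=np.hypot(*d)+1e-12
        v=np.array([*(d/r*np.sin(r)),np.cos(r)])
    else: v=np.linalg.inv(K)@[px[0],px[1],1]
    return c,R.T@v
def onz(f,px,z):
    c,v=ray(f,px);return c+v*(z-c[2])/v[2]
def proj(f,P):
    P=np.atleast_2d(P);T=f['camera_from_world'];K=f['mtx'];p=P@T[:3,:3].T+T[:3,3]
    if f.get('fish'):
        r=np.hypot(p[:,0],p[:,1])+1e-12;th=np.arctan2(r,p[:,2]);q=p[:,:2]/r[:,None]*th[:,None]
    else: q=p[:,:2]/p[:,2:]
    return q*[K[0,0],K[1,1]]+[K[0,2],K[1,2]]
def tri(*a):
    A=np.zeros((3,3));b=np.zeros(3)
    for f,px in a:
        c,v=ray(f,px);v=v/np.linalg.norm(v);M=np.eye(3)-np.outer(v,v);A+=M;b+=M@c
    return np.linalg.solve(A,b)
def grab(n):
    f=grab_frame(n);f['fish']=n=='wrist';return f
def rel(P,yaw=None):
    "shift in tool axes, mm; yaw = world angle of tool y wanted"
    s=state();q=s['tool_rot'];R=Ro.from_quat([q[1],q[2],q[3],q[0]]).as_matrix()
    print('t',s['time'].__round__(2),'tcp',s['tool_pos'].round(4),'F',s['contact_force'].round(1),'w',round(s['gripper_width'],3),'g',round(s['grasp_force'],1),'tooly ang',np.degrees(np.arctan2(R[1,1],R[0,1])).round(1),'q6',s['joint_pos'][5].round(2))
    print('rel',(R.T@(np.array(P)-s['tool_pos'])*1e3).round(1))
E
python3 - <<'E'
from h import *
d=np.load('f.npz');a=dict(mtx=d['aK'],camera_from_world=d['aT']);b=dict(mtx=d['bK'],camera_from_world=d['bT'])
print('seal',onz(b,(262.8,194.4),.02),onz(a,(245.1,212.8),.014),tri((a,(245.1,212.8)),(b,(262.8,194.4))))
print('stand',onz(b,(181,178.9),.03),onz(a,(340.7,227.4),.04))
print('valve m',tri((a,(167.3,205.6)),(b,(325.8,152.7))))
P=onz(b,(262.8,194.4),.02);P[2]=.25;rel(P)
def up(f,x0,y0,w,h,s): return cv2.resize(f[y0:y0+h,x0:x0+w,::-1],(w*s,h*s),interpolation=cv2.INTER_CUBIC)
t=d['b'];s=d['a']
o=np.vstack([np.hstack([up(t,295,125,60,50,6),up(t,150,150,60,50,6)]),np.hstack([up(s,140,195,60,50,6),up(s,312,195,60,50,6)])])
cv2.imwrite('pics/crop.png',o)
E
```

```text
seal [ 0.50748703 -0.02209494  0.02      ] [ 0.50647001 -0.02174905  0.014     ] [ 0.50805855 -0.02196077  0.01554802]
stand [0.56535888 0.25765259 0.03      ] [0.59091349 0.25454873 0.04      ]
valve m [ 0.62107741 -0.22411005  0.14925254]
t 0.6 tcp [0.279  0.5592 0.2503] F [-0.3  0.8  0.1] w 1.002 g 0.0 tooly ang 63.5 q6 -0.12
rel [-4.640e+02 -4.182e+02  3.000e-01]
```

View pics/crop.png

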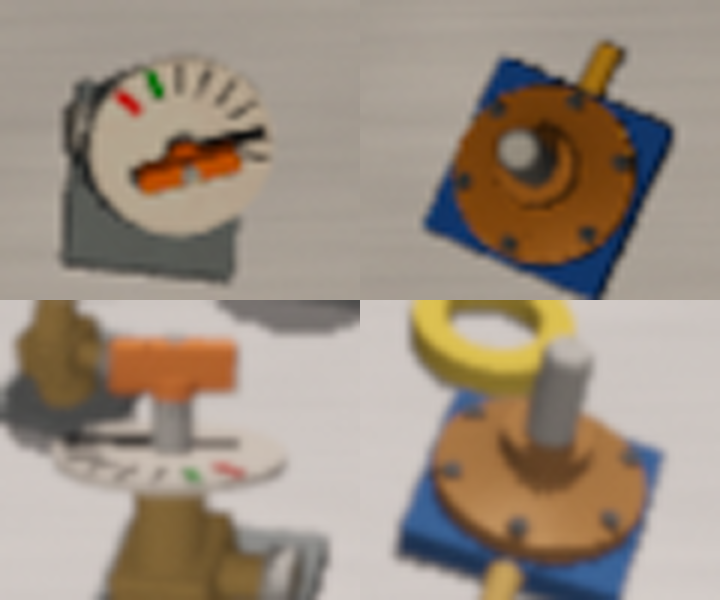

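The crop shows the shaft top at about (176.5,175) in the top view and (347.3,203.3) in the scene view. The valve's pointer lies at upper right near closed, with green then red at upper left. I'm moving towards the seal.

Request:
apply_moves --series '[{"dx": -155,"dy": -139},{"dx": -155,"dy": -139},{"dx": -155,"dy": -139},{"dx": -155,"dy": -139},{"dx": -155,"dy": -139}]'

```text
invalid input at $.series[0]: expected keys jaw, dx, dy, dz, turn
```

Request:
apply_moves --series '[{"dx": -155,"dy": -139},{"dx": -155,"dy": -139},{"dx": -155,"dy": -139},{"dx": -155,"dy": -139},{"dx": -155,"dy": -139}]'

```text
invalid input at $.series[0]: expected keys jaw, dx, dy, dz, turn
```

Request:
apply_moves --series '[{"dx": -154,"dy": -140},{"dx": -154,"dy": -140},{"dx": -154,"dy": -140},{"dx": -154,"dy": -140},{"dx": -154,"dy": -140}]'

```text
invalid input at $.series[0]: expected keys jaw, dx, dy, dz, turn
```

Run:
```python
from h import *
d=np.load('f.npz');a=dict(mtx=d['aK'],camera_from_world=d['aT']);b=dict(mtx=d['bK'],camera_from_world=d['bT'])
print('shaft top',onz(b,(176.5-.4,175-.4),.112),onz(a,(347.3-.4,203.3-.4),.112),tri((a,(346.9,202.9)),(b,(176.1,174.6))))
P=np.array([.508,-.022,.25]);rel(P)
w=grab('wrist');save(w,'w1');print(w['mtx'],w['camera_from_world'].round(3))
for n in ['seal','bearing']:
  for q in spotter.outline_of(w,n):
    r=q['region'];ys,xs=np.nonzero(r);print(n,round(q['conf'],2),[int(v) for v in q['extent']],r.sum(),onz(w,(xs.mean(),ys.mean()),.015))
    np.save('r.npy',r) if n=='seal' else 0
```

```text
shaft top [0.56605498 0.25942419 0.112     ] [0.56460681 0.26428898 0.112     ] [0.56627643 0.26137161 0.11342482]
t 0.6 tcp [0.279  0.5592 0.2503] F [-0.3  0.8  0.1] w 1.002 g 0.0 tooly ang 63.5 q6 -0.12
rel [-4.644e+02 -4.179e+02  3.000e-01]
[[297.31863964   0.         254.14698505]
 [  0.         297.31863964 190.19323448]
 [  0.           0.           1.        ]] [[ 0.447  0.894  0.001 -0.624]
 [ 0.856 -0.428  0.289 -0.038]
 [ 0.259 -0.129 -0.957  0.379]
 [ 0.     0.     0.     1.   ]]
```

View pics/w1.png

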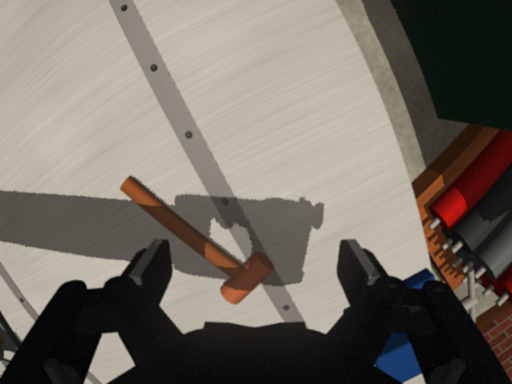

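The moves were refused because every key has to be given. The wrist view shows the finger tips at about (160,245) and (350,245), with the mallet below.

Request:
apply_moves --series '[{"dx": -155,"dy": -139,"dz": 0,"turn": 0,"jaw": 0},{"dx": -155,"dy": -139,"dz": 0,"turn": 0,"jaw": 0},{"dx": -155,"dy": -139,"dz": 0,"turn": 0,"jaw": 0},{"dx": -155,"dy": -139,"dz": 0,"turn": 0,"jaw": 0},{"dx": -155,"dy": -139,"dz": 0,"turn": 0,"jaw": 0}]'

```text
time: 1.17
tool_pos: [0.3559, 0.364, 0.2504]
tool_rot: [0.0, 0.229, 0.973, 0.0]
contact_force: [1.5, 0.5, 1.0]
gripper_width: 0.998
grasp_force: 0.0
```

Request:
apply_moves --series '[{"dx": -155,"dy": -139,"dz": 0,"turn": 0,"jaw": 0},{"dx": -155,"dy": -139,"dz": 0,"turn": 0,"jaw": 0},{"dx": -155,"dy": -139,"dz": 0,"turn": 0,"jaw": 0},{"dx": -155,"dy": -139,"dz": 0,"turn": 0,"jaw": 0},{"dx": -155,"dy": -139,"dz": 0,"turn": 0,"jaw": 0}]'

```text
time: 1.58
tool_pos: [0.4326, 0.1702, 0.2507]
tool_rot: [0.001, 0.229, 0.973, 0.0]
contact_force: [1.9, -0.1, -0.5]
gripper_width: 1.001
grasp_force: 0.0
```

Request:
apply_moves --series '[{"dx": -154,"dy": -140,"dz": 0,"turn": 0,"jaw": 0},{"dx": -154,"dy": -140,"dz": 0,"turn": 0,"jaw": 0},{"dx": -154,"dy": -140,"dz": 0,"turn": 0,"jaw": 0},{"dx": -154,"dy": -140,"dz": 0,"turn": 0,"jaw": 0},{"dx": -154,"dy": -140,"dz": 0,"turn": 0,"jaw": 0}]'

```text
time: 2.0
tool_pos: [0.508, -0.0241, 0.2507]
tool_rot: [0.001, 0.23, 0.973, 0.0]
contact_force: [1.0, 0.6, -0.3]
gripper_width: 1.003
grasp_force: 0.0
```

Run:
```python
from h import *
P=np.array([.508,-.022,.25]);rel(P)
w=grab('wrist');save(w,'w2')
for q in spotter.outline_of(w,'seal'):
    r=q['region'];ys,xs=np.nonzero(r);print(round(q['conf'],2),[int(v) for v in q['extent']],r.sum(),onz(w,(xs.mean(),ys.mean()),.015))
```

```text
t 2.0 tcp [ 0.508  -0.0241  0.2507] F [ 1.   0.6 -0.3] w 1.003 g 0.0 tooly ang 63.5 q6 -1.3
rel [0.9 1.9 0.7]
0.64 [234, 140, 279, 185] 1264 [ 0.50779985 -0.02331693  0.015     ]
```

```bash
cat >> h.py <<'E'
from scipy.optimize import least_squares
A8=np.linspace(0,2*np.pi,48,endpoint=False);D8=np.c_[np.cos(A8),np.sin(A8)]
def ring(c,r,z): return np.c_[c[0]+r*np.cos(A8),c[1]+r*np.sin(A8),np.full(48,z)]
def fitcyl(f,region,x0,circs):
    ys,xs=np.nonzero(region);pix=np.c_[xs,ys].astype(float)
    obs=(pix@D8.T).max(0)+.5*np.abs(D8).max(1)*.9
    def res(p): return (proj(f,np.vstack([ring(p,r,z) for r,z in circs]))@D8.T).max(0)-obs
    s=least_squares(res,x0,loss='soft_l1');return s.x,np.sqrt(np.mean(s.fun**2))
E
python3 - <<'E'
from h import *
for n in ['wrist','top','scene']:
  w=grab(n)
  for q in spotter.outline_of(w,'seal')[:1]: print(n,round(q['conf'],2),fitcyl(w,q['region'],[.508,-.023],[(.027,0),(.027,.024)]))
rel([.508,-.023,.08])
E
```

```text
wrist 0.59 (array([ 0.50726066, -0.02280585]), np.float64(0.7675521145446913))
top 0.51 (array([ 0.50468718, -0.02219562]), np.float64(1.225698129745691))
scene 0.51 (array([ 0.50652573, -0.02181442]), np.float64(0.4058281381113358))
t 2.4 tcp [ 0.5073 -0.0207  0.2503] F [ 0.7 -0.  -0. ] w 1.001 g 0.0 tooly ang 63.6 q6 -1.3
rel [ -1.6  -1.8 170.3]
```

Request:
apply_moves --series '[{"dx": -1,"dy": -2,"dz": 180,"turn": 0,"jaw": 0},{"dx": -1,"dy": -2,"dz": 180,"turn": 0,"jaw": 0},{"dx": -1,"dy": -2,"dz": 180,"turn": 0,"jaw": 0},{"dx": -1,"dy": -2,"dz": 180,"turn": 0,"jaw": 0},{"dx": -1,"dy": -2,"dz": 180,"turn": 0,"jaw": 0}]'

```text
time: 2.82
tool_pos: [0.5027, -0.022, 0.0636]
tool_rot: [-0.005, 0.228, 0.974, -0.0]
contact_force: [-1.0, 0.8, -0.5]
gripper_width: 1.0
grasp_force: 0.0
```

Request:
apply_moves --series '[{"dx": 0,"dy": 0,"dz": 25,"turn": 0,"jaw": 0},{"dx": 0,"dy": 0,"dz": 48,"turn": 0,"jaw": 0},{"dx": 0,"dy": 0,"dz": 48,"turn": 0,"jaw": 0},{"dx": 0,"dy": 0,"dz": 48,"turn": 0,"jaw": 0}]'

```text
time: 3.15
tool_pos: [0.5063, -0.0229, 0.0214]
tool_rot: [-0.002, 0.228, 0.974, -0.0]
contact_force: [0.5, -0.1, -0.2]
gripper_width: 1.0
grasp_force: 0.0
```

Request:
apply_moves --series '[{"dx": 0,"dy": 0,"dz": 0,"turn": 0,"jaw": 1},{"dx": 0,"dy": 0,"dz": 0,"turn": 0,"jaw": 1},{"dx": 0,"dy": 0,"dz": 0,"turn": 0,"jaw": 1},{"dx": 0,"dy": 0,"dz": 0,"turn": 0,"jaw": 1},{"dx": 0,"dy": 0,"dz": 0,"turn": 0,"jaw": 1}]'

```text
time: 3.57
tool_pos: [0.5096, -0.0243, 0.0249]
tool_rot: [0.002, 0.229, 0.973, 0.0]
contact_force: [-1.2, 0.7, 6.1]
gripper_width: 0.595
grasp_force: 63.6
```

Request:
apply_moves --series '[{"dx": 0,"dy": 0,"dz": 0,"turn": 0,"jaw": 0},{"dx": 0,"dy": 0,"dz": 0,"turn": 0,"jaw": 0},{"dx": 0,"dy": 0,"dz": -1,"turn": 0,"jaw": 0},{"dx": 0,"dy": 0,"dz": -1,"turn": 0.12,"jaw": 0},{"dx": 0,"dy": 0,"dz": -1,"turn": 0.24,"jaw": 0}]'

```text
time: 3.98
tool_pos: [0.5075, -0.0242, 0.0233]
tool_rot: [-0.0, 0.347, 0.938, -0.0]
contact_force: [0.4, 0.1, -0.3]
gripper_width: 1.003
grasp_force: 0.0
```

Request:
apply_moves --series '[{"dx": 0,"dy": 0,"dz": 0,"turn": 0.62,"jaw": 0},{"dx": 0,"dy": 0,"dz": 0,"turn": 0.62,"jaw": 0},{"dx": 0,"dy": 0,"dz": 0,"turn": 0.62,"jaw": 0},{"dx": 0,"dy": 0,"dz": 0,"turn": 0.62,"jaw": 0},{"dx": 0,"dy": 0,"dz": 0,"turn": 0.62,"jaw": 0}]'

```text
time: 4.4
tool_pos: [0.5074, -0.0242, 0.0232]
tool_rot: [-0.0, 0.617, 0.787, -0.0]
contact_force: [0.5, 0.3, 0.6]
gripper_width: 1.001
grasp_force: 0.0
```

Request:
apply_moves --series '[{"dx": 0,"dy": 0,"dz": 0,"turn": 0.62,"jaw": 0},{"dx": 0,"dy": 0,"dz": 0,"turn": 0.62,"jaw": 0},{"dx": 0,"dy": 0,"dz": 0,"turn": 0.62,"jaw": 0},{"dx": 0,"dy": 0,"dz": 0,"turn": 0.62,"jaw": 0},{"dx": 0,"dy": 0,"dz": 0,"turn": 0.62,"jaw": 0}]'

```text
time: 4.82
tool_pos: [0.5074, -0.0242, 0.0232]
tool_rot: [-0.0, 0.827, 0.562, -0.0]
contact_force: [0.3, 0.7, 0.2]
gripper_width: 1.0
grasp_force: 0.0
```

Run:
```python
from h import *
rel([.5073,-.0228,.022])
w=grab('wrist');save(w,'w3')
for q in spotter.outline_of(w,'seal'): print(round(q['conf'],2),fitcyl(w,q['region'],[.508,-.023],[(.027,0),(.027,.024)]))
rel([.5073,-.0228,.022])
```

```text
t 4.82 tcp [ 0.5074 -0.0242  0.0232] F [0.3 0.7 0.2] w 1.0 g 0.0 tooly ang -21.7 q6 0.18
rel [ 1.3 -0.6  1.2]
0.88 (array([ 0.50693884, -0.02383239]), np.float64(1.2328044929481226))
t 4.92 tcp [ 0.5074 -0.0242  0.0232] F [ 1.  -0.6 -0.4] w 1.003 g 0.0 tooly ang -21.3 q6 0.18
rel [ 1.3 -0.6  1.2]
```

View pics/w3.png

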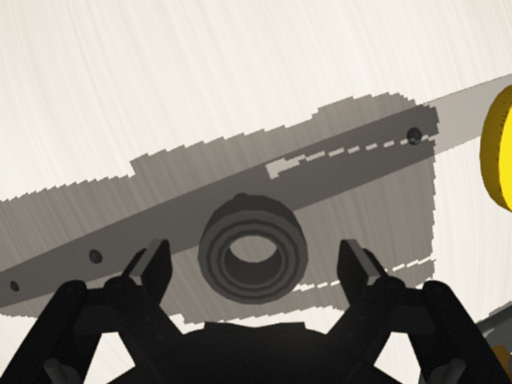

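The seal stands centred between the pads at about (253,248), so I'm closing and lifting.

Request:
apply_moves --series '[{"dx": 0,"dy": 0,"dz": 0,"turn": 0,"jaw": 1},{"dx": 0,"dy": 0,"dz": 0,"turn": 0,"jaw": 1},{"dx": 0,"dy": 0,"dz": 0,"turn": 0,"jaw": 1},{"dx": 0,"dy": 0,"dz": 0,"turn": 0,"jaw": 1},{"dx": 0,"dy": 0,"dz": 0,"turn": 0,"jaw": 1}]'

```text
time: 5.33
tool_pos: [0.508, -0.0242, 0.0239]
tool_rot: [0.0, 0.825, 0.565, 0.0]
contact_force: [-1.0, 0.1, 5.9]
gripper_width: 0.609
grasp_force: 63.2
```

Request:
apply_moves --series '[{"dx": 0,"dy": 0,"dz": -20,"turn": 0,"jaw": 1},{"dx": 0,"dy": 0,"dz": -60,"turn": 0,"jaw": 1},{"dx": 0,"dy": 0,"dz": -100,"turn": 0,"jaw": 1},{"dx": 0,"dy": 0,"dz": -138,"turn": 0,"jaw": 1},{"dx": 0,"dy": 0,"dz": -138,"turn": 0,"jaw": 1}]'

```text
time: 5.75
tool_pos: [0.5122, -0.025, 0.17]
tool_rot: [0.005, 0.825, 0.564, 0.005]
contact_force: [1.2, -1.0, -1.9]
gripper_width: 0.608
grasp_force: 64.1
```

Run:
```python
from h import *
w=grab('wrist')
for q in spotter.outline_of(w,'seal'): print(round(q['conf'],2),q['extent'])
for n,x in (('top',(176.1,174.6)),('scene',(346.9,202.9))):
  w=grab(n)
  for q in spotter.outline_of(w,'seal'): 
    ys,xs=np.nonzero(q['region']);print(n,q['conf'],xs.mean(),ys.mean())
rel([.566,.2605,.160])
```

```text
0.74 [201.9, 193.3, 309.7, 306.1]
scene 0.56 249.09933774834437 179.51655629139074
scene 0.43 332.3922077922078 199.1090909090909
t 6.05 tcp [ 0.5058 -0.0238  0.1582] F [-0.6 -0.1 -2.6] w 0.611 g 64.0 tooly ang -21.3 q6 0.18
rel [286.8 -47.2  -1.9]
```

Request:
apply_moves --series '[{"dx": 102,"dy": -23,"dz": -3,"turn": 0,"jaw": 1},{"dx": 102,"dy": -23,"dz": -3,"turn": 0,"jaw": 1},{"dx": 102,"dy": -23,"dz": -3,"turn": 0,"jaw": 1},{"dx": 102,"dy": -23,"dz": -3,"turn": 0,"jaw": 1}]'

```text
time: 6.38
tool_pos: [0.5224, 0.0827, 0.1622]
tool_rot: [-0.002, 0.824, 0.566, -0.001]
contact_force: [0.9, 0.0, -1.5]
gripper_width: 0.609
grasp_force: 64.0
```

Request:
apply_moves --series '[{"dx": 102,"dy": -23,"dz": 0,"turn": 0,"jaw": 1},{"dx": 102,"dy": -23,"dz": 0,"turn": 0,"jaw": 1},{"dx": 102,"dy": -23,"dz": 0,"turn": 0,"jaw": 1},{"dx": 102,"dy": -23,"dz": 0,"turn": 0,"jaw": 1},{"dx": 102,"dy": -23,"dz": 0,"turn": 0,"jaw": 1}]'

```text
time: 6.8
tool_pos: [0.5379, 0.1829, 0.1621]
tool_rot: [-0.0, 0.825, 0.565, -0.002]
contact_force: [0.1, 0.0, -2.5]
gripper_width: 0.605
grasp_force: 64.0
```

Run:
```python
from h import *
import pickle
f=[grab(n) for n in ('wrist','top','scene')]
pickle.dump(f,open('f2.pkl','wb'))
rel([.566,.2605,.160])
w,t,s=f
def up(f,x0,y0,w,h,s): return cv2.resize(f['pixels'][y0:y0+h,x0:x0+w,::-1],(w*s,h*s),interpolation=cv2.INTER_CUBIC)
print(proj(w,[[.566,.2605,.112],[.566,.2605,.06]]))
cv2.imwrite('pics/c2.png',np.hstack([w['pixels'][:,100:420,::-1],np.vstack([up(t,160,158,40,24,8),up(s,330,190,40,24,8)])]))
```

```text
t 6.95 tcp [0.5383 0.1814 0.1631] F [-0.6 -0.7 -2.6] w 0.608 g 64.0 tooly ang -21.4 q6 0.57
rel [83.7 -3.   2.9]
[[250.48677871  86.51327722]
 [251.47453451  90.19856179]]
```

View pics/c2.png

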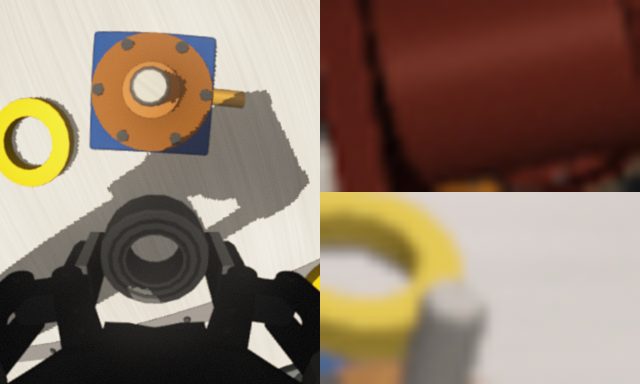

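The shaft top shows at (250,85) in the wrist view, where it was expected, and the seal is in hand at (253,250).

Run:
```python
from h import *
import pickle
w,t,s=pickle.load(open('f2.pkl','rb'))
g=w['pixels'].astype(int);hsv=cv2.cvtColor(w['pixels'],cv2.COLOR_RGB2HSV)
sub=hsv[60:115,225:285]
m=(sub[...,1]<70)&(sub[...,2]>150)
n,l,st,c=cv2.connectedComponentsWithStats(m.astype(np.uint8))
for i in range(1,n):
  if st[i,4]>100:
    print(st[i],c[i]+[225,60]); print('axis at .112',onz(w,c[i]+[225,60],.112))
    ys,xs=np.nonzero(l==i);R=np.zeros((384,512),bool);R[ys+60,xs+225]=1
    for r in (.0095,.0105,.0115,.0125): print(r,fitcyl(w,R,[.566,.26],[(r,.112)]))
# bronze flange
m=((hsv[...,0]>5)&(hsv[...,0]<16)&(hsv[...,1]>140)).astype(np.uint8);m[160:]=0
n,l,st,c=cv2.connectedComponentsWithStats(m);i=1+st[1:,4].argmax()
k=cv2.morphologyEx((l==i).astype(np.uint8),cv2.MORPH_OPEN,np.ones((25,25)));print('flange',fitcyl(w,k>0,[.566,.26],[(.052,.037)]))
q=spotter.outline_of
f=grab('wrist')
for d in q(f,'seal')[:1]:
  z=state()['tool_pos'][2]-.0235;print('seal',fitcyl(f,d['region'],[.54,.18],[(.027,z),(.027,z+.024)]))
for d in q(f,'test_stand')[:1]: print(d['conf'],d['extent'])
rel([.566,.2605,.160])
```

```text
[  7   9  35  34 910] [249.12857143  85.37692308]
axis at .112 [0.56551743 0.26140455 0.112     ]
0.0095 (array([0.56552534, 0.26141195]), np.float64(0.9208664490805564))
0.0105 (array([0.56552199, 0.26142261]), np.float64(0.8256314345855106))
0.0115 (array([0.56550859, 0.26147312]), np.float64(2.5359123115008138))
0.0125 (array([0.56544826, 0.26165964]), np.float64(4.260042556976147))
flange (array([0.56603947, 0.2607362 ]), np.float64(6.0446641465563795))
seal (array([0.53884159, 0.18186435]), np.float64(1.5360850352762248))
0.59 [186.3, 30.3, 342.4, 157.9]
t 7.1 tcp [0.5388 0.1815 0.164 ] F [-0.  -0.2 -2.8] w 0.609 g 64.0 tooly ang -21.4 q6 0.57
rel [83.5 -3.5  4. ]
```

Request:
apply_moves --series '[{"dx": 40,"dy": -2,"dz": 0,"turn": 0,"jaw": 1},{"dx": 75,"dy": -4,"dz": 0,"turn": 0,"jaw": 1},{"dx": 84,"dy": -4,"dz": 0,"turn": 0,"jaw": 1},{"dx": 84,"dy": -4,"dz": 0,"turn": 0,"jaw": 1},{"dx": 84,"dy": -4,"dz": 0,"turn": 0,"jaw": 1}]'

```text
time: 7.52
tool_pos: [0.5656, 0.2618, 0.1641]
tool_rot: [0.0, 0.826, 0.564, -0.001]
contact_force: [0.3, -0.5, -3.3]
gripper_width: 0.61
grasp_force: 64.0
```

Run:
```python
from h import *
f=grab('wrist');grab('wrist')
def up(f,x0,y0,w,h,s): return cv2.resize(f['pixels'][y0:y0+h,x0:x0+w,::-1],(w*s,h*s),interpolation=cv2.INTER_CUBIC)
cv2.imwrite('pics/c3.png',up(f,180,170,150,150,4))
print(proj(f,[[.5655,.2614,.112]]))
rel([.5655,.2614,.1355])
```

```text
[[253.66200065 220.56197651]]
t 7.62 tcp [0.5654 0.2611 0.164 ] F [ 1.1  0.  -2.5] w 0.613 g 64.0 tooly ang -21.4 q6 0.69
rel [ 0.4 -0.  28.5]
```

View pics/c3.png

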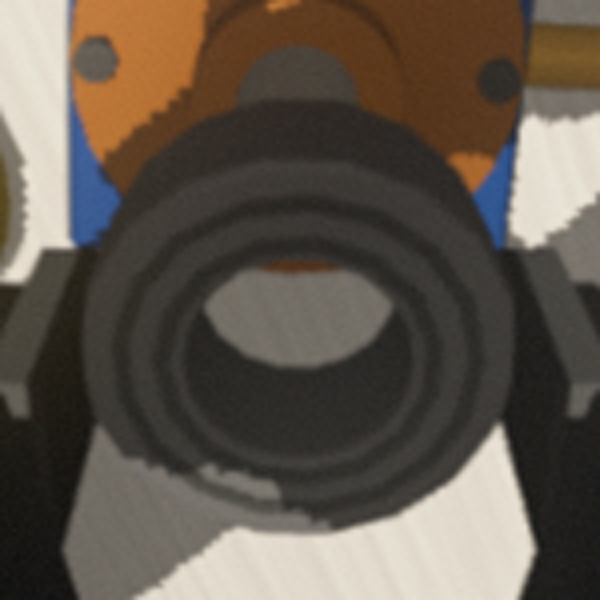

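The shaft is centred sideways with the bore, both at about x 297 in the crop. Lowering gently.

Request:
apply_moves --series '[{"dx": 0,"dy": 0,"dz": 12,"turn": 0,"jaw": 1},{"dx": 0,"dy": 0,"dz": 20,"turn": 0,"jaw": 1},{"dx": 0,"dy": 0,"dz": 26,"turn": 0,"jaw": 1},{"dx": 0,"dy": 0,"dz": 32,"turn": 0,"jaw": 1},{"dx": 0,"dy": 0,"dz": 36,"turn": 0,"jaw": 1}]'

```text
time: 8.03
tool_pos: [0.565, 0.2618, 0.1266]
tool_rot: [-0.0, 0.826, 0.564, -0.001]
contact_force: [1.3, -0.2, -2.9]
gripper_width: 0.61
grasp_force: 64.0
```

Request:
apply_moves --series '[{"dx": 0,"dy": 0,"dz": 5,"turn": 0,"jaw": 1},{"dx": 0,"dy": 0,"dz": 10,"turn": 0,"jaw": 1},{"dx": 0,"dy": 0,"dz": 10,"turn": 0,"jaw": 1}]'

```text
time: 8.28
tool_pos: [0.565, 0.2621, 0.1169]
tool_rot: [-0.0, 0.826, 0.564, -0.001]
contact_force: [-0.5, -0.5, -3.1]
gripper_width: 0.61
grasp_force: 64.0
```

Request:
apply_moves --series '[{"dx": 0,"dy": 0,"dz": 8,"turn": 0,"jaw": 1},{"dx": 0,"dy": 0,"dz": 16,"turn": 0,"jaw": 1},{"dx": 0,"dy": 0,"dz": 24,"turn": 0,"jaw": 1},{"dx": 0,"dy": 0,"dz": 29,"turn": 0,"jaw": 1},{"dx": 0,"dy": 0,"dz": 30,"turn": 0,"jaw": 1}]'

```text
time: 8.7
tool_pos: [0.5649, 0.2622, 0.0863]
tool_rot: [-0.001, 0.826, 0.564, -0.001]
contact_force: [-0.4, -0.2, -3.4]
gripper_width: 0.609
grasp_force: 64.0
```

Request:
apply_moves --series '[{"dx": 0,"dy": 0,"dz": 1,"turn": 0,"jaw": 1},{"dx": 0,"dy": 0,"dz": 2,"turn": 0,"jaw": 1},{"dx": 0,"dy": 0,"dz": 3,"turn": 0,"jaw": 1},{"dx": 0,"dy": 0,"dz": 3,"turn": 0,"jaw": 1}]'

```text
time: 9.03
tool_pos: [0.5659, 0.2622, 0.0855]
tool_rot: [0.0, 0.826, 0.564, 0.0]
contact_force: [-1.5, -2.3, -2.5]
gripper_width: 0.61
grasp_force: 64.1
```

Request:
apply_moves --series '[{"dx": 0,"dy": 0,"dz": 1,"turn": 0,"jaw": 1},{"dx": 0,"dy": 0,"dz": 2,"turn": 0,"jaw": 1},{"dx": 0,"dy": 0,"dz": 2,"turn": 0,"jaw": 1},{"dx": 0,"dy": 0,"dz": 2,"turn": 0,"jaw": 1}]'

```text
time: 9.37
tool_pos: [0.566, 0.2622, 0.084]
tool_rot: [0.0, 0.826, 0.564, 0.0]
contact_force: [-3.3, -2.8, 2.6]
gripper_width: 0.606
grasp_force: 64.4
```

Contact with the boss is starting at z 0.084. One more small press, then release and back straight up.

Request:
apply_moves --series '[{"dx": 0,"dy": 0,"dz": 1,"turn": 0,"jaw": 1},{"dx": 0,"dy": 0,"dz": 1.5,"turn": 0,"jaw": 1},{"dx": 0,"dy": 0,"dz": 1.5,"turn": 0,"jaw": 1}]'

```text
time: 9.62
tool_pos: [0.566, 0.2622, 0.0839]
tool_rot: [0.0, 0.826, 0.564, -0.0]
contact_force: [-6.6, -4.9, 9.8]
gripper_width: 0.609
grasp_force: 65.3
```

Request:
apply_moves --series '[{"dx": 0,"dy": 0,"dz": 0,"turn": 0,"jaw": 0},{"dx": 0,"dy": 0,"dz": 0,"turn": 0,"jaw": 0},{"dx": 0,"dy": 0,"dz": 0,"turn": 0,"jaw": 0},{"dx": 0,"dy": 0,"dz": 0,"turn": 0,"jaw": 0}]'

```text
time: 9.95
tool_pos: [0.566, 0.2626, 0.0818]
tool_rot: [-0.0, 0.826, 0.564, 0.001]
contact_force: [-0.3, -0.6, -0.1]
gripper_width: 1.002
grasp_force: 0.0
```

Request:
apply_moves --series '[{"dx": 0,"dy": 0,"dz": -10,"turn": 0,"jaw": 0},{"dx": 0,"dy": 0,"dz": -140,"turn": 0,"jaw": 0},{"dx": 0,"dy": 0,"dz": -140,"turn": 0,"jaw": 0},{"dx": 0,"dy": 0,"dz": -140,"turn": 0,"jaw": 0},{"dx": 0,"dy": 0,"dz": -140,"turn": 0,"jaw": 0}]'

```text
time: 10.37
tool_pos: [0.5699, 0.2638, 0.2333]
tool_rot: [0.002, 0.826, 0.564, 0.008]
contact_force: [-0.0, 1.0, 2.3]
gripper_width: 1.0
grasp_force: 0.0
```

Run:
```python
from h import *
import pickle
f=[grab(n) for n in ('wrist','scene')]
pickle.dump(f,open('f3.pkl','wb'));w,s=f
rel([.566,.2605,.25])
def up(f,x0,y0,w,h,s): return cv2.resize(f['pixels'][y0:y0+h,x0:x0+w,::-1],(w*s,h*s),interpolation=cv2.INTER_CUBIC)
x,y=proj(w,[.566,.262,.06])[0].astype(int)
cv2.imwrite('pics/c4.png',np.hstack([up(w,x-50,y-60,100,120,4),up(s,315,190,50,60,8)]))
for n,f in zip('ws',(w,s)):
  for d in spotter.outline_of(f,'seal')[:2]:
    print(n,d['conf'],d['extent'],proj(f,[[.566,.262,.084]]))
    for z in (.06,.064,.068):print(z,fitcyl(f,d['region'],[.566,.26],[(.027,z),(.027,z+.024)]))
```

```text
t 10.47 tcp [0.5677 0.2631 0.227 ] F [ 0.4  0.2 -0.6] w 1.002 g 0.0 tooly ang -21.3 q6 0.69
rel [ -2.9  -0.5 -23. ]
w 0.78 [223.1, 155.1, 277.1, 210.1] [[248.64223461 185.62306511]]
0.06 (array([0.56692937, 0.26179594]), np.float64(0.3102576377439121))
0.064 (array([0.56730694, 0.26275787]), np.float64(0.3946615938840124))
0.068 (array([0.56768915, 0.26372058]), np.float64(0.7533670506116582))
s 0.56 [333.1, 204.7, 351.3, 226.1] [[344.34542139 210.43025585]]
0.06 (array([0.56538129, 0.26488774]), np.float64(0.7282471557328907))
0.064 (array([0.56946343, 0.26330699]), np.float64(0.7720210393886382))
0.068 (array([0.5735439 , 0.26172652]), np.float64(0.8177835622627658))
```

View pics/c4.png

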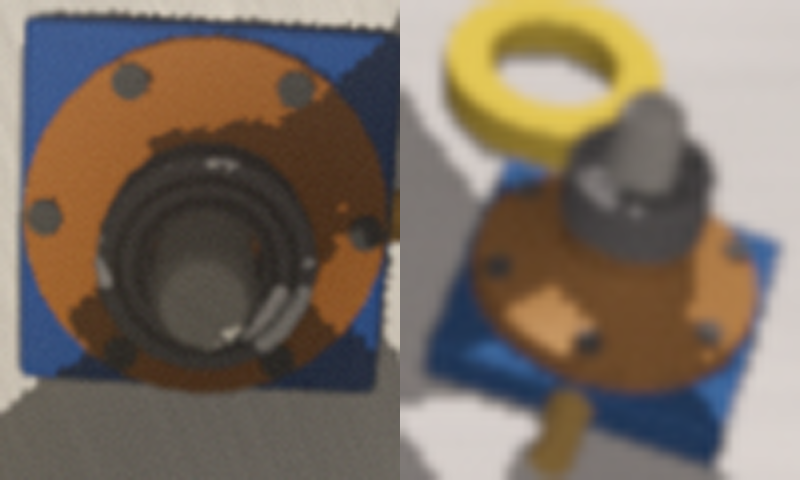

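The seal sits home on the boss (best fit z 0.060), with the shaft through its bore. Now on to the middle valve.

Request:
apply_moves --series '[{"dx": -150,"dy": 60,"dz": -20,"turn": 0,"jaw": 0.5},{"dx": -150,"dy": 60,"dz": -20,"turn": 0,"jaw": 1},{"dx": -150,"dy": 60,"dz": -20,"turn": 0,"jaw": 1},{"dx": -150,"dy": 60,"dz": -20,"turn": 0,"jaw": 1},{"dx": -150,"dy": 60,"dz": -20,"turn": 0,"jaw": 1}]'

```text
time: 10.98
tool_pos: [0.5665, 0.0953, 0.24]
tool_rot: [0.0, 0.827, 0.562, -0.002]
contact_force: [0.8, 0.6, 0.8]
gripper_width: 0.301
grasp_force: 0.0
```

Request:
apply_moves --series '[{"dx": -150,"dy": 60,"dz": -20,"turn": 0,"jaw": 1},{"dx": -150,"dy": 60,"dz": -20,"turn": 0,"jaw": 1},{"dx": -150,"dy": 60,"dz": -20,"turn": 0,"jaw": 1},{"dx": -150,"dy": 60,"dz": -20,"turn": 0,"jaw": 1},{"dx": -150,"dy": 60,"dz": -20,"turn": 0,"jaw": 1}]'

```text
time: 11.4
tool_pos: [0.5677, -0.0661, 0.2601]
tool_rot: [0.0, 0.827, 0.561, -0.002]
contact_force: [-0.0, 0.1, -0.2]
gripper_width: 0.001
grasp_force: 0.0
```

Request:
apply_moves --series '[{"dx": -150,"dy": 60,"dz": 0,"turn": 0,"jaw": 1},{"dx": -150,"dy": 60,"dz": 0,"turn": 0,"jaw": 1},{"dx": -150,"dy": 60,"dz": 0,"turn": 0,"jaw": 1},{"dx": -150,"dy": 60,"dz": 0,"turn": 0,"jaw": 1},{"dx": -150,"dy": 60,"dz": 0,"turn": 0,"jaw": 1}]'

```text
time: 11.82
tool_pos: [0.5685, -0.227, 0.2587]
tool_rot: [-0.001, 0.827, 0.562, -0.002]
contact_force: [-1.0, -0.2, 0.1]
gripper_width: 0.002
grasp_force: 0.0
```

Request:
apply_moves --series '[{"dx": 0,"dy": 0,"dz": 0,"turn": -0.62,"jaw": 1},{"dx": 0,"dy": 0,"dz": 0,"turn": -0.62,"jaw": 1},{"dx": 0,"dy": 0,"dz": 0,"turn": -0.62,"jaw": 1},{"dx": 0,"dy": 0,"dz": 0,"turn": -0.62,"jaw": 1},{"dx": 0,"dy": 0,"dz": 0,"turn": -0.62,"jaw": 1}]'

```text
time: 12.23
tool_pos: [0.5692, -0.2209, 0.259]
tool_rot: [-0.002, 0.612, 0.791, -0.0]
contact_force: [0.6, 0.8, -0.4]
gripper_width: -0.001
grasp_force: 0.0
```

Request:
apply_moves --series '[{"dx": 0,"dy": 0,"dz": 0,"turn": -0.62,"jaw": 1},{"dx": 0,"dy": 0,"dz": 0,"turn": -0.62,"jaw": 1},{"dx": 0,"dy": 0,"dz": 0,"turn": -0.62,"jaw": 1},{"dx": 0,"dy": 0,"dz": 0,"turn": -0.62,"jaw": 1},{"dx": 0,"dy": 0,"dz": 0,"turn": -0.62,"jaw": 1}]'

```text
time: 12.65
tool_pos: [0.5693, -0.2208, 0.259]
tool_rot: [-0.002, 0.341, 0.94, 0.001]
contact_force: [0.1, 0.8, 0.7]
gripper_width: -0.002
grasp_force: 0.0
```

Request:
apply_moves --series '[{"dx": 0,"dy": 0,"dz": 0,"turn": -0.62,"jaw": 1},{"dx": 0,"dy": 0,"dz": 0,"turn": -0.62,"jaw": 1},{"dx": 0,"dy": 0,"dz": 0,"turn": -0.62,"jaw": 1},{"dx": 0,"dy": 0,"dz": 0,"turn": -0.62,"jaw": 1},{"dx": 0,"dy": 0,"dz": 0,"turn": -0.62,"jaw": 1}]'

```text
time: 13.07
tool_pos: [0.5692, -0.2208, 0.259]
tool_rot: [-0.002, 0.038, 0.999, 0.001]
contact_force: [0.7, -0.8, -0.1]
gripper_width: -0.003
grasp_force: 0.0
```

Run:
```python
from h import *
import pickle
f=[grab(n) for n in ('wrist','top','scene')]
pickle.dump(f,open('f4.pkl','wb'));w,t,s=f
rel([.621,-.224,.25])
def up(f,x0,y0,w,h,s): return cv2.resize(f['pixels'][y0:y0+h,x0:x0+w,::-1],(w*s,h*s),interpolation=cv2.INTER_CUBIC)
print(proj(w,[.621,-.224,.15]))
cv2.imwrite('pics/c5.png',w['pixels'][:,:,::-1])
```

```text
t 13.22 tcp [ 0.5693 -0.2211  0.2596] F [ 0.4  0.7 -0.7] w -0.006 g 0.0 tooly ang 85.1 q6 -1.98
rel [-51.7   1.5   9.4]
[[255.61121328 250.32160867]]
```

View pics/c5.png

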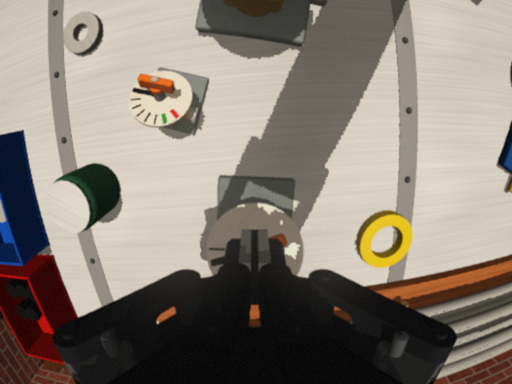

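The closed fingers hide the dial at (255,245). I'm shifting forward so the dial moves up in the image.

Request:
apply_moves --series '[{"dx": -90,"dy": -2,"dz": 0,"turn": -0.08,"jaw": 1},{"dx": -90,"dy": -2,"dz": 0,"turn": -0.08,"jaw": 1},{"dx": -90,"dy": -2,"dz": 0,"turn": -0.08,"jaw": 1},{"dx": -90,"dy": -2,"dz": 0,"turn": -0.08,"jaw": 1},{"dx": -90,"dy": -2,"dz": 0,"turn": -0.08,"jaw": 1}]'

```text
time: 13.63
tool_pos: [0.6591, -0.2312, 0.2604]
tool_rot: [-0.001, 0.002, 1.0, 0.0]
contact_force: [0.2, -0.1, 0.4]
gripper_width: -0.003
grasp_force: 0.0
```

```bash
cat >> h.py <<'E'
import pickle
S,C=.5,np.sqrt(.75)
def valve_pts(v,rho,ang,h):
    "dial polar (pointer convention) -> world. v=(x,y,yaw)"
    rho,ang,h=np.broadcast_arrays(np.asarray(rho,float),ang,h)
    d=np.stack([C*np.sin(ang),-np.cos(ang),S*np.sin(ang)],-1)*rho[...,None]+h[...,None]*np.array([-S,0,C])+[0,0,.115]
    cy,sy=np.cos(v[2]),np.sin(v[2]);return d@np.array([[cy,sy,0],[-sy,cy,0],[0,0,1]])+[v[0],v[1],0]
def unwrap(f,v,h,N=300):
    "rectified dial picture at height h: front view, up = 90deg"
    g=np.linspace(-.055,.055,N);X,Y=np.meshgrid(g,-g) # X right = -y (ang 0), Y up = ang 90
    P=valve_pts(v,np.hypot(X,Y).ravel(),np.arctan2(Y,X).ravel(),h)
    m=proj(f,P).astype(np.float32).reshape(N,N,2)
    return cv2.remap(f['pixels'],m[...,0],m[...,1],cv2.INTER_LINEAR)
def marks(f,v):
    "green, red mark angles/radii and centroids in the rectified dial"
    u=unwrap(f,v,0);h=cv2.cvtColor(u,cv2.COLOR_RGB2HSV).astype(int);N=len(u);o={}
    g=np.linspace(-.055,.055,N);X,Y=np.meshgrid(g,-g)
    for n,m in (('g',(h[...,0]>45)&(h[...,0]<80)),('r',(h[...,0]<5)|(h[...,0]>172))):
        m=m&(h[...,1]>120)&(np.hypot(X,Y)>.028)&(np.hypot(X,Y)<.052)
        k,l,st,c=cv2.connectedComponentsWithStats(m.astype(np.uint8))
        if k<2: continue
        i=1+st[1:,4].argmax();xx,yy=X[l==i].mean(),Y[l==i].mean()
        o[n]=(np.degrees(np.arctan2(yy,xx)).round(1),np.hypot(xx,yy).round(4),int(st[i,4]))
    return o
E
python3 - <<'E'
from h import *
f=[grab(n) for n in ('wrist','top','scene')]
pickle.dump(f,open('f4.pkl','wb'));w,t,s=f
rel([.621,-.224,.25])
Q={}
for n,f in zip('wts',(w,t,s)):
  for d in spotter.outline_of(f,'valve'):
    ys,xs=np.nonzero(d['region']);p=onz(f,(xs.mean(),ys.mean()),.1)
    if np.hypot(p[0]-.64,p[1]+.224)<.06: print(n,round(d['conf'],2),p.round(3),[int(e) for e in d['extent']])
  hsv=cv2.cvtColor(f['pixels'],cv2.COLOR_RGB2HSV).astype(int)
  cx,cy=proj(f,[.64,-.224,.115])[0];print('dial px',cx.round(),cy.round())
  yy,xx=np.mgrid[:384,:512];near=np.hypot(xx-cx,yy-cy)<(90 if n=='w' else 26)
  for nm,m in (('green',(hsv[...,0]>45)&(hsv[...,0]<80)&(hsv[...,1]>110)),('red',((hsv[...,0]<4)|(hsv[...,0]>172))&(hsv[...,1]>120)),('orange',(hsv[...,0]>5)&(hsv[...,0]<13)&(hsv[...,1]>180)&(hsv[...,2]>120))):
    k,l,st,c=cv2.connectedComponentsWithStats((m&near).astype(np.uint8))
    for i in sorted(range(1,k),key=lambda i:-st[i,4])[:2]: print(n,nm,st[i,4],c[i].round(1))
v=(.642,-.224,-.1)
us=[unwrap(f,v,0) for f in (w,t,s)];print([marks(f,v) for f in (w,t,s)])
cv2.imwrite('pics/c6.png',np.vstack([np.hstack([us[0],us[1]]),np.hstack([us[2],cv2.resize(w['pixels'][40:300,100:400],(300,300))])])[:,:,::-1])
E
```

```text
t 13.78 tcp [ 0.6585 -0.2316  0.2624] F [-0.8  0.  -0.2] w 0.001 g 0.0 tooly ang 89.8 q6 -2.01
rel [37.6  7.5 12.3]
w 0.9 [ 0.641 -0.227  0.1  ] [206, 105, 313, 216]
dial px 263.0 163.0
w green 99 [278.6 200.3]
w red 88 [293.  189.3]
w orange 257 [284.2 138.8]
w orange 70 [266.7 158.4]
t 0.46 [ 0.653 -0.172  0.1  ] [307, 143, 310, 155]
dial px 324.0 149.0
t red 4 [313.2 156.2]
t red 3 [333.  132.7]
s 0.59 [ 0.672 -0.213  0.1  ] [149, 199, 197, 258]
dial px 168.0 220.0
s red 1 [178. 223.]
s orange 125 [168.1 206. ]
[{'g': (np.float64(117.8), np.float64(0.0364), 558), 'r': (np.float64(144.9), np.float64(0.0362), 645)}, {'r': (np.float64(163.1), np.float64(0.0042), 24951)}, {'r': (np.float64(155.0), np.float64(0.0333), 17)}]
```

View pics/c6.png

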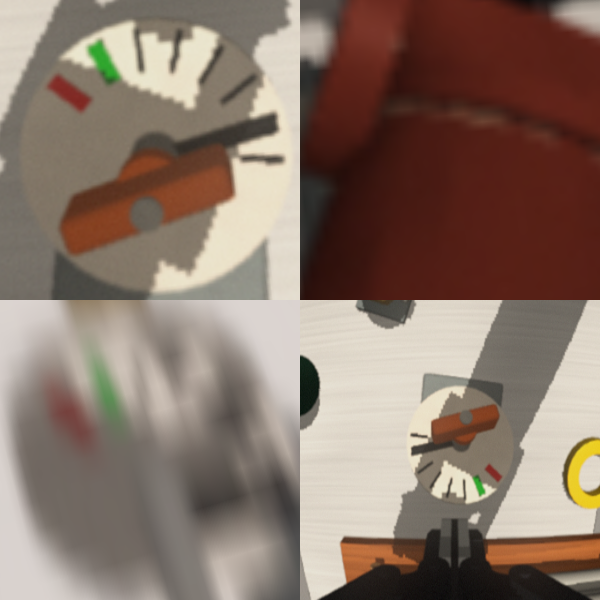

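The rectified dial shows its centre at about (157,157), closed tick at about 0°, green at about 119.6° and red at about 143°. The pointer is at about 17° and the handle at about 22°. So the valve is at about (0.6395, -0.2266) with yaw -0.12. Next I plan the finger path to push the bar end.

```bash
cat >> h.py <<'E'
V=(.6395,-.2266,-.122)
hx,hy=.011,.0075
def bar(th,zt):
    R_,U,H=np.meshgrid(np.linspace(-.027,.027,28),np.linspace(-.006,.006,7),np.linspace(.026,.05,13),indexing='ij')
    d=np.array([C*np.sin(th),-np.cos(th),S*np.sin(th)]);t=np.array([C*np.cos(th),np.sin(th),S*np.cos(th)]);n=np.array([-S,0,C])
    P=R_.reshape(-1,1)*d+U.reshape(-1,1)*t+H.reshape(-1,1)*n+[0,0,.115]
    P=P[P[:,2]>=zt][:,:2];cy,sy=np.cos(V[2]),np.sin(V[2]);M=np.array([[cy,sy],[-sy,cy]])
    return P@M+V[:2],d[:2]@M,t[:2]@M,(np.array([-.021,0])@M+V[:2])
def finger(th,r=.02,zt=.145,gap=0):
    P,d,t,c=bar(th,zt);t=t/np.linalg.norm(t)
    for s in np.arange(0,.05,.0005):
        q=c+r*d-s*t
        if not ((abs(P[:,0]-q[0])<hx)&(abs(P[:,1]-q[1])<hy)).any(): break
    return q-gap*t
E
python3 - <<'E'
from h import *
w,t,s=pickle.load(open('f4.pkl','rb'))
print(marks(w,V))
for a in (-.1,0,5,10): pass
p=state()['tool_pos'];rel([*finger(np.radians(22),gap=.012),.164])
print(proj(w,[*finger(np.radians(22)),.145]))
for a in (15,20,30,40,50,60,70,80,90,100,110,120,125): print(a,(finger(np.radians(a))*1e3).round(1))
E
```

```text
{'g': (np.float64(121.0), np.float64(0.0395), 555), 'r': (np.float64(145.7), np.float64(0.0396), 641)}
t 13.93 tcp [ 0.6587 -0.2318  0.2627] F [-1.   1.1 -0.6] w 0.001 g 0.0 tooly ang 89.8 q6 -2.01
rel [ 67.8 -22.   98.6]
[[231.35037926 124.3026541 ]]
15 [ 600.1 -247.5]
20 [ 601.6 -249.3]
30 [ 605.5 -252.2]
40 [ 610.7 -253.6]
50 [ 615.3 -254.5]
60 [ 621.5 -252. ]
70 [ 626.5 -249.2]
80 [ 630.7 -245.5]
90 [ 634. -241.]
100 [ 636.5 -238.2]
110 [ 638.9 -236.9]
120 [ 641.6 -235.3]
125 [ 643.2 -234.4]
```

Request:
apply_moves --series '[{"dx": 70,"dy": -22,"dz": 0,"turn": 0,"jaw": 1},{"dx": 70,"dy": -22,"dz": 0,"turn": 0,"jaw": 1},{"dx": 70,"dy": -22,"dz": 30,"turn": 0,"jaw": 1},{"dx": 70,"dy": -22,"dz": 60,"turn": 0,"jaw": 1},{"dx": 70,"dy": -22,"dz": 60,"turn": 0,"jaw": 1}]'

```text
time: 14.35
tool_pos: [0.5854, -0.2522, 0.1955]
tool_rot: [-0.004, 0.002, 1.0, 0.003]
contact_force: [-1.5, 0.2, -2.7]
gripper_width: -0.0
grasp_force: 0.0
```

Request:
apply_moves --series '[{"dx": 0,"dy": 0,"dz": 20,"turn": 0,"jaw": 1},{"dx": 0,"dy": 0,"dz": 38,"turn": 0,"jaw": 1},{"dx": 0,"dy": 0,"dz": 38,"turn": 0,"jaw": 1},{"dx": 0,"dy": 0,"dz": 38,"turn": 0,"jaw": 1}]'

```text
time: 14.68
tool_pos: [0.589, -0.2533, 0.164]
tool_rot: [-0.001, 0.001, 1.0, 0.0]
contact_force: [0.1, 0.3, 0.3]
gripper_width: 0.001
grasp_force: 0.0
```

Run:
```python
from h import *
w=grab('wrist');rel([.6035,-.251,.164])
u=unwrap(w,V,.005);print(marks(w,V))
cv2.imwrite('pics/c7.png',np.hstack([u,cv2.resize(w['pixels'][40:340,100:400],(300,300))])[:,:,::-1])
```

```text
t 14.73 tcp [ 0.5898 -0.2537  0.1653] F [0.5 0.7 1.1] w -0.003 g 0.0 tooly ang 89.8 q6 -2.09
rel [-13.7   2.8   1.4]
{'g': (np.float64(88.3), np.float64(0.0436), 1)}
```

View pics/c7.png

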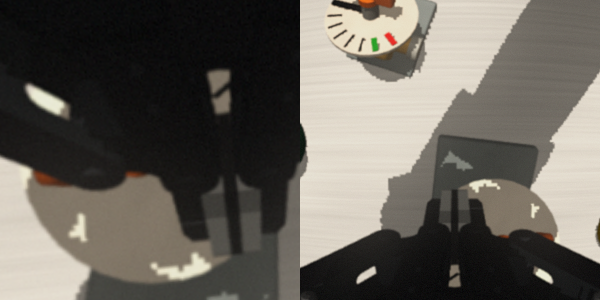

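The hand hides the dial in this pose, so I'll retreat for numeric checks (no more pictures viewed). Starting the push.

Request:
apply_moves --series '[{"dx": -8,"dy": 2,"dz": 1,"turn": 0,"jaw": 1},{"dx": -14,"dy": 1,"dz": 1,"turn": 0,"jaw": 1},{"dx": -18,"dy": 1,"dz": 1,"turn": 0,"jaw": 1},{"dx": -21,"dy": 0,"dz": 1,"turn": 0,"jaw": 1},{"dx": -25,"dy": -1,"dz": 1,"turn": 0,"jaw": 1}]'

```text
time: 15.15
tool_pos: [0.6132, -0.2545, 0.1639]
tool_rot: [-0.003, 0.001, 1.0, 0.0]
contact_force: [-11.6, 3.3, 6.8]
gripper_width: -0.002
grasp_force: 5.5
```

Request:
apply_moves --series '[{"dx": -3,"dy": 1,"dz": 0,"turn": 0,"jaw": 1},{"dx": -6,"dy": 3,"dz": 0,"turn": 0,"jaw": 1},{"dx": -9,"dy": 4,"dz": 0,"turn": 0,"jaw": 1},{"dx": -11,"dy": 6,"dz": 0,"turn": 0,"jaw": 1},{"dx": -11,"dy": 6,"dz": 0,"turn": 0,"jaw": 1}]'

```text
time: 15.57
tool_pos: [0.6256, -0.2501, 0.1645]
tool_rot: [-0.0, 0.001, 1.0, -0.002]
contact_force: [-3.3, -3.3, 2.7]
gripper_width: 0.0
grasp_force: 2.4
```

```bash
cat >> h.py <<'E'
def pointer(f,v=V,verbose=1):
    "dark radial streak at pointer height, degrees"
    a=np.radians(np.arange(-40,200,1.));rr=np.linspace(.012,.045,34);o=[]
    P=valve_pts(v,*np.meshgrid(rr,a),.005);m=proj(f,P.reshape(-1,3)).astype(np.float32).reshape(len(a),len(rr),2)
    I=cv2.remap(f['pixels'],m[...,0],m[...,1],cv2.INTER_LINEAR).max(-1)
    inn,out=(I[:,8:18]<75).mean(1),(I[:,18:]<75).mean(1);sc=inn+out
    i=sc.argmax();k=sc>.8*sc[i];k&=abs(np.degrees(a)-np.degrees(a[i]))<12
    return np.degrees(a)[k].mean().round(1),int(k.sum()),inn[i].round(2),out[i].round(2)
def barang(f,v=V):
    "orange bar direction, deg: fits brightest-orange blob projected on plane h=50 mm"
    u=unwrap(f,v,.05);h=cv2.cvtColor(u,cv2.COLOR_RGB2HSV).astype(int)
    m=(h[...,0]>3)&(h[...,0]<16)&(h[...,1]>150)&(h[...,2]>90)
    ys,xs=np.nonzero(m)
    if len(xs)<50:return None
    M=cv2.moments(m.astype(np.uint8),True);return np.degrees(-.5*np.arctan2(2*M['mu11'],M['mu20']-M['mu02'])).round(1),len(xs)
E
python3 - <<'E'
from h import *
w,t,s=pickle.load(open('f4.pkl','rb'));print('old',pointer(w),barang(w),pointer(s))
rel([.6265,-.249,.164])
s=grab('scene');print('scene now',pointer(s),barang(s),marks(s,V))
E
```

```text
old (np.float64(20.0), 5, np.float64(1.0), np.float64(0.94)) (np.float64(22.5), 5060) (np.float64(17.0), 5, np.float64(0.5), np.float64(0.25))
t 15.57 tcp [ 0.6256 -0.2501  0.1645] F [-3.3 -3.3  2.7] w 0.0 g 2.4 tooly ang 89.8 q6 -2.06
rel [-0.9  1.1  0.5]
scene now (np.float64(65.5), 22, np.float64(1.0), np.float64(1.0)) (np.float64(-84.8), 11746) {'r': (np.float64(151.7), np.float64(0.0381), 25)}
```

Request:
apply_moves --series '[{"dx": -3,"dy": 2,"dz": 0,"turn": 0,"jaw": 1},{"dx": -5,"dy": 5,"dz": 0,"turn": 0,"jaw": 1},{"dx": -8,"dy": 9,"dz": 0,"turn": 0,"jaw": 1},{"dx": -11,"dy": 12,"dz": 0,"turn": 0,"jaw": 1},{"dx": -11,"dy": 12,"dz": 0,"turn": 0,"jaw": 1}]'

```text
time: 16.03
tool_pos: [0.6366, -0.239, 0.1642]
tool_rot: [-0.0, 0.001, 1.0, -0.003]
contact_force: [-3.2, -7.6, 1.7]
gripper_width: -0.003
grasp_force: 3.0
```

Request:
apply_moves --series '[{"dx": 0,"dy": -15,"dz": 0,"turn": 0,"jaw": 1},{"dx": 0,"dy": -15,"dz": -35,"turn": 0,"jaw": 1},{"dx": 0,"dy": -15,"dz": -75,"turn": 0,"jaw": 1},{"dx": -40,"dy": -10,"dz": -98,"turn": 0,"jaw": 1},{"dx": -40,"dy": -10,"dz": -98,"turn": 0,"jaw": 1}]'

```text
time: 16.45
tool_pos: [0.6816, -0.2479, 0.2688]
tool_rot: [0.007, 0.001, 1.0, -0.002]
contact_force: [0.6, 0.9, 0.5]
gripper_width: -0.001
grasp_force: 0.0
```

Run:
```python
from h import *
w=grab('wrist');grab('scene');w=grab('wrist');print(pointer(w),barang(w),marks(w,V))
rel([.6365,-.2382,.164])
```

```text
(np.float64(101.0), 9, np.float64(1.0), np.float64(1.0)) (np.float64(-75.5), 4675) {'g': (np.float64(121.1), np.float64(0.0392), 459), 'r': (np.float64(145.9), np.float64(0.0396), 683)}
t 16.6 tcp [ 0.6767 -0.2471  0.2606] F [-0.4 -1.5  0.2] w 0.004 g 0.0 tooly ang 89.9 q6 -2.02
rel [40.3  8.8 96.6]
```

```bash
cat >> h.py <<'E'
def prof(f,lo=.014,hi=.029,v=V,rng=(60,160)):
    a=np.arange(*rng,.5);rr=np.linspace(lo,hi,20)
    P=valve_pts(v,*np.meshgrid(rr,np.radians(a)),.006);m=proj(f,P.reshape(-1,3)).astype(np.float32).reshape(len(a),20,2)
    I=cv2.remap(f['pixels'],m[...,0],m[...,1],cv2.INTER_LINEAR).max(-1)
    d=np.clip(90-I.astype(float),0,None);return [(round(1e3*rr[k],0),(d[:,k]>0).sum()/2,round((d[:,k]*a).sum()/max(d[:,k].sum(),1e-9),1)) for k in range(0,20,3)]
E
python3 - <<'E'
from h import *
w=grab('wrist');print(prof(w));print(prof(w,.036,.046));t=grab('scene');print(prof(t,.02,.045));
w=pickle.load(open('f4.pkl','rb'))[0];print(prof(w,.03,.046,V,(-20,60)))
E
```

```text
[(np.float64(14.0), np.float64(35.5), np.float64(99.2)), (np.float64(16.0), np.float64(26.0), np.float64(99.2)), (np.float64(19.0), np.float64(23.5), np.float64(100.4)), (np.float64(21.0), np.float64(19.5), np.float64(101.5)), (np.float64(23.0), np.float64(18.0), np.float64(101.3)), (np.float64(26.0), np.float64(16.0), np.float64(101.2)), (np.float64(28.0), np.float64(15.0), np.float64(100.9))]
[(np.float64(36.0), np.float64(23.0), np.float64(96.0)), (np.float64(38.0), np.float64(22.0), np.float64(96.0)), (np.float64(39.0), np.float64(21.0), np.float64(95.9)), (np.float64(41.0), np.float64(19.5), np.float64(96.2)), (np.float64(42.0), np.float64(21.5), np.float64(95.6)), (np.float64(44.0), np.float64(17.0), np.float64(98.5)), (np.float64(45.0), np.float64(14.5), np.float64(100.5))]
[(np.float64(20.0), np.float64(27.5), np.float64(107.4)), (np.float64(24.0), np.float64(24.5), np.float64(106.6)), (np.float64(28.0), np.float64(21.5), np.float64(105.7)), (np.float64(32.0), np.float64(19.0), np.float64(105.1)), (np.float64(36.0), np.float64(17.0), np.float64(104.7)), (np.float64(40.0), np.float64(22.0), np.float64(101.4)), (np.float64(44.0), np.float64(20.0), np.float64(97.1))]
[(np.float64(30.0), np.float64(12.5), np.float64(20.6)), (np.float64(33.0), np.float64(14.5), np.float64(22.1)), (np.float64(35.0), np.float64(13.5), np.float64(24.3)), (np.float64(38.0), np.float64(12.0), np.float64(23.5)), (np.float64(40.0), np.float64(12.0), np.float64(21.8)), (np.float64(43.0), np.float64(12.0), np.float64(22.4)), (np.float64(45.0), np.float64(3.0), np.float64(40.6))]
```

Request:
apply_moves --series '[{"dx": 40,"dy": -7,"dz": 0,"turn": 0,"jaw": 1},{"dx": 40,"dy": -7,"dz": 30,"turn": 0,"jaw": 1},{"dx": 40,"dy": -7,"dz": 68,"turn": 0,"jaw": 1},{"dx": 40,"dy": -7,"dz": 97,"turn": 0,"jaw": 1},{"dx": 40,"dy": -7,"dz": 97,"turn": 0,"jaw": 1}]'

```text
time: 17.12
tool_pos: [0.6304, -0.2514, 0.1532]
tool_rot: [-0.008, 0.002, 1.0, 0.004]
contact_force: [-1.5, 1.8, -2.7]
gripper_width: 0.001
grasp_force: 0.0
```

Request:
apply_moves --series '[{"dx": -3,"dy": 8,"dz": 0,"turn": 0,"jaw": 1},{"dx": -3,"dy": 14,"dz": 0,"turn": 0,"jaw": 1},{"dx": -3,"dy": 17,"dz": 0,"turn": 0,"jaw": 1},{"dx": -3,"dy": 18,"dz": 0,"turn": 0,"jaw": 1},{"dx": -3,"dy": 18,"dz": 0,"turn": 0,"jaw": 1}]'

```text
time: 17.53
tool_pos: [0.6406, -0.237, 0.1667]
tool_rot: [0.002, 0.001, 1.0, -0.003]
contact_force: [0.6, -5.1, -2.4]
gripper_width: -0.001
grasp_force: 2.1
```

Request:
apply_moves --series '[{"dx": 0,"dy": -15,"dz": 0,"turn": 0,"jaw": 1},{"dx": 0,"dy": -15,"dz": -35,"turn": 0,"jaw": 1},{"dx": 0,"dy": -15,"dz": -75,"turn": 0,"jaw": 1},{"dx": -40,"dy": -10,"dz": -98,"turn": 0,"jaw": 1},{"dx": -40,"dy": -10,"dz": -98,"turn": 0,"jaw": 1}]'

```text
time: 17.95
tool_pos: [0.6846, -0.2468, 0.2718]
tool_rot: [0.008, 0.001, 1.0, -0.003]
contact_force: [-0.1, 0.6, 1.8]
gripper_width: 0.001
grasp_force: 0.0
```

Run:
```python
from h import *
w=grab('wrist');grab('scene');w=grab('wrist');print(pointer(w),barang(w),marks(w,V));print(prof(w));print(prof(w,.03,.046))
rel([.6365,-.2382,.164])
```

```text
(np.float64(104.0), 11, np.float64(1.0), np.float64(1.0)) (np.float64(-71.9), 4740) {'g': (np.float64(121.1), np.float64(0.0393), 461), 'r': (np.float64(145.8), np.float64(0.0395), 677)}
[(np.float64(14.0), np.float64(36.0), np.float64(103.7)), (np.float64(16.0), np.float64(26.0), np.float64(104.0)), (np.float64(19.0), np.float64(24.0), np.float64(105.3)), (np.float64(21.0), np.float64(19.5), np.float64(105.1)), (np.float64(23.0), np.float64(18.0), np.float64(105.2)), (np.float64(26.0), np.float64(16.0), np.float64(104.9)), (np.float64(28.0), np.float64(14.5), np.float64(105.0))]
[(np.float64(30.0), np.float64(13.5), np.float64(105.0)), (np.float64(33.0), np.float64(13.5), np.float64(105.0)), (np.float64(35.0), np.float64(24.5), np.float64(99.9)), (np.float64(38.0), np.float64(23.5), np.float64(99.6)), (np.float64(40.0), np.float64(21.5), np.float64(99.5)), (np.float64(43.0), np.float64(20.5), np.float64(99.5)), (np.float64(45.0), np.float64(17.0), np.float64(99.5))]
t 18.1 tcp [ 0.6798 -0.2461  0.2631] F [ 0.5  0.3 -0.2] w -0.004 g 0.0 tooly ang 89.9 q6 -2.02
rel [43.5  7.9 99. ]
```

Request:
apply_moves --series '[{"dx": 42,"dy": -7,"dz": 0,"turn": 0,"jaw": 1},{"dx": 42,"dy": -7,"dz": 30,"turn": 0,"jaw": 1},{"dx": 42,"dy": -7,"dz": 68,"turn": 0,"jaw": 1},{"dx": 42,"dy": -7,"dz": 97,"turn": 0,"jaw": 1},{"dx": 42,"dy": -7,"dz": 97,"turn": 0,"jaw": 1}]'

```text
time: 18.52
tool_pos: [0.6313, -0.2505, 0.1543]
tool_rot: [-0.008, 0.002, 1.0, 0.004]
contact_force: [-0.7, 0.9, -1.7]
gripper_width: -0.001
grasp_force: 0.0
```

Request:
apply_moves --series '[{"dx": -2,"dy": 8,"dz": 0,"turn": 0,"jaw": 1},{"dx": -2,"dy": 14,"dz": 0,"turn": 0,"jaw": 1},{"dx": -2,"dy": 18,"dz": 0,"turn": 0,"jaw": 1},{"dx": -2,"dy": 21,"dz": 0,"turn": 0,"jaw": 1},{"dx": -2,"dy": 21,"dz": 0,"turn": 0,"jaw": 1}]'

```text
time: 18.93
tool_pos: [0.6407, -0.2331, 0.1679]
tool_rot: [0.002, 0.001, 1.0, -0.003]
contact_force: [1.2, -4.7, -2.0]
gripper_width: 0.005
grasp_force: 2.1
```

Request:
apply_moves --series '[{"dx": 0,"dy": -17,"dz": 0,"turn": 0,"jaw": 1},{"dx": 0,"dy": -17,"dz": -35,"turn": 0,"jaw": 1},{"dx": 0,"dy": -17,"dz": -75,"turn": 0,"jaw": 1},{"dx": -40,"dy": -13,"dz": -98,"turn": 0,"jaw": 1},{"dx": -40,"dy": -13,"dz": -98,"turn": 0,"jaw": 1}]'

```text
time: 19.35
tool_pos: [0.6846, -0.2461, 0.2728]
tool_rot: [0.008, 0.001, 1.0, -0.003]
contact_force: [-0.1, -0.0, -0.2]
gripper_width: -0.002
grasp_force: 0.0
```

Run:
```python
from h import *
w=grab('wrist');grab('scene');w=grab('wrist');print(pointer(w),barang(w),marks(w,V));print(prof(w));print(prof(w,.03,.046))
rel([.6365,-.2382,.164])
```

```text
(np.float64(117.0), 11, np.float64(1.0), np.float64(1.0)) (np.float64(-60.8), 5434) {'g': (np.float64(122.9), np.float64(0.0458), 3), 'r': (np.float64(145.8), np.float64(0.0396), 695)}
[(np.float64(14.0), np.float64(39.0), np.float64(117.6)), (np.float64(16.0), np.float64(35.5), np.float64(117.6)), (np.float64(19.0), np.float64(26.0), np.float64(117.1)), (np.float64(21.0), np.float64(20.5), np.float64(116.3)), (np.float64(23.0), np.float64(17.5), np.float64(116.2)), (np.float64(26.0), np.float64(16.0), np.float64(115.9)), (np.float64(28.0), np.float64(15.0), np.float64(116.0))]
[(np.float64(30.0), np.float64(14.0), np.float64(115.9)), (np.float64(33.0), np.float64(13.5), np.float64(116.0)), (np.float64(35.0), np.float64(21.0), np.float64(108.5)), (np.float64(38.0), np.float64(20.5), np.float64(108.6)), (np.float64(40.0), np.float64(19.0), np.float64(109.5)), (np.float64(43.0), np.float64(18.0), np.float64(109.1)), (np.float64(45.0), np.float64(17.5), np.float64(108.8))]
t 19.5 tcp [ 0.6798 -0.2452  0.2641] F [-0.5 -0.5  0.2] w 0.001 g 0.0 tooly ang 89.9 q6 -2.02
rel [ 43.5   7.  100. ]
```

Request:
apply_moves --series '[{"dx": 42,"dy": -7,"dz": 0,"turn": 0,"jaw": 1},{"dx": 42,"dy": -7,"dz": 30,"turn": 0,"jaw": 1},{"dx": 42,"dy": -7,"dz": 68,"turn": 0,"jaw": 1},{"dx": 42,"dy": -7,"dz": 98,"turn": 0,"jaw": 1},{"dx": 42,"dy": -7,"dz": 98,"turn": 0,"jaw": 1}]'

```text
time: 19.92
tool_pos: [0.6312, -0.2494, 0.1542]
tool_rot: [-0.008, 0.002, 1.0, 0.004]
contact_force: [-1.1, 0.7, -2.4]
gripper_width: -0.002
grasp_force: 0.0
```

Request:
apply_moves --series '[{"dx": -2,"dy": 8,"dz": 0,"turn": 0,"jaw": 1},{"dx": -2,"dy": 15,"dz": 0,"turn": 0,"jaw": 1},{"dx": -2,"dy": 19,"dz": 0,"turn": 0,"jaw": 1},{"dx": -2,"dy": 22,"dz": 0,"turn": 0,"jaw": 1},{"dx": -2,"dy": 22,"dz": 0,"turn": 0,"jaw": 1}]'

```text
time: 20.33
tool_pos: [0.6408, -0.231, 0.168]
tool_rot: [0.002, 0.001, 1.0, -0.003]
contact_force: [1.0, -4.8, -1.0]
gripper_width: -0.0
grasp_force: 2.0
```

Request:
apply_moves --series '[{"dx": 0,"dy": -17,"dz": 0,"turn": 0,"jaw": 1},{"dx": 0,"dy": -17,"dz": -35,"turn": 0,"jaw": 1},{"dx": 0,"dy": -17,"dz": -75,"turn": 0,"jaw": 1},{"dx": -40,"dy": -13,"dz": -98,"turn": 0,"jaw": 1},{"dx": -40,"dy": -13,"dz": -98,"turn": 0,"jaw": 1}]'

```text
time: 20.75
tool_pos: [0.6844, -0.2441, 0.2723]
tool_rot: [0.007, 0.001, 1.0, -0.003]
contact_force: [-0.1, 0.5, 1.2]
gripper_width: 0.003
grasp_force: 0.0
```

Run:
```python
from h import *
w=grab('wrist');grab('scene');w=grab('wrist');print(pointer(w),barang(w),marks(w,V));print(prof(w));print(prof(w,.03,.046))
rel([.6365,-.2382,.164])
a=np.arange(-10,160,1.);P=valve_pts(V,.040,np.radians(a),0.);m=proj(w,P).astype(np.float32)[None]
I=cv2.remap(w['pixels'],m[...,0],m[...,1],cv2.INTER_LINEAR).max(-1)[0];print(dict(zip(a.astype(int).tolist(),I.tolist())))
```

```text
(np.float64(122.0), 11, np.float64(1.0), np.float64(1.0)) (np.float64(-54.9), 5712) {'g': (np.float64(119.2), np.float64(0.0459), 9), 'r': (np.float64(145.8), np.float64(0.0396), 687)}
[(np.float64(14.0), np.float64(42.0), np.float64(123.5)), (np.float64(16.0), np.float64(39.0), np.float64(123.2)), (np.float64(19.0), np.float64(25.5), np.float64(122.3)), (np.float64(21.0), np.float64(20.0), np.float64(122.2)), (np.float64(23.0), np.float64(18.0), np.float64(121.9)), (np.float64(26.0), np.float64(15.5), np.float64(122.1)), (np.float64(28.0), np.float64(15.0), np.float64(122.3))]
[(np.float64(30.0), np.float64(14.0), np.float64(122.2)), (np.float64(33.0), np.float64(14.0), np.float64(121.8)), (np.float64(35.0), np.float64(23.0), np.float64(113.6)), (np.float64(38.0), np.float64(22.0), np.float64(112.3)), (np.float64(40.0), np.float64(20.5), np.float64(114.2)), (np.float64(43.0), np.float64(19.5), np.float64(113.0)), (np.float64(45.0), np.float64(17.0), np.float64(112.6))]
t 20.9 tcp [ 0.6797 -0.2432  0.2637] F [-0.4  0.4 -0.5] w 0.001 g 0.0 tooly ang 89.9 q6 -2.02
rel [43.3  5.  99.7]

[... 854 characters left out ...]
, 87: 135, 88: 135, 89: 134, 90: 134, 91: 134, 92: 134, 93: 133, 94: 132, 95: 132, 96: 133, 97: 133, 98: 131, 99: 114, 100: 86, 101: 65, 102: 72, 103: 99, 104: 121, 105: 133, 106: 135, 107: 135, 108: 134, 109: 134, 110: 135, 111: 135, 112: 134, 113: 134, 114: 133, 115: 130, 116: 111, 117: 96, 118: 81, 119: 65, 120: 52, 121: 47, 122: 45, 123: 47, 124: 49, 125: 47, 126: 46, 127: 47, 128: 50, 129: 63, 130: 94, 131: 119, 132: 132, 133: 135, 134: 136, 135: 135, 136: 135, 137: 134, 138: 135, 139: 135, 140: 130, 141: 124, 142: 124, 143: 129, 144: 132, 145: 134, 146: 133, 147: 131, 148: 133, 149: 134, 150: 135, 151: 135, 152: 137, 153: 137, 154: 136, 155: 136, 156: 137, 157: 137, 158: 136, 159: 135}
```

The pointer reads 122.1° raw, with the dial ticks reading about 1.1° high, so about 121°. I'm moving away for an independent check from the fixed cameras.

Request:
apply_moves --series '[{"dx": 0,"dy": 0,"dz": -40,"turn": 0,"jaw": 1},{"dx": 40,"dy": 160,"dz": -40,"turn": 0,"jaw": 1},{"dx": 40,"dy": 160,"dz": -40,"turn": 0,"jaw": 1},{"dx": 40,"dy": 160,"dz": -40,"turn": 0,"jaw": 1},{"dx": 40,"dy": 160,"dz": -40,"turn": 0,"jaw": 1}]'

```text
time: 21.32
tool_pos: [0.6377, -0.0815, 0.3008]
tool_rot: [-0.002, 0.002, 1.0, 0.0]
contact_force: [0.6, 1.1, 0.8]
gripper_width: -0.003
grasp_force: 0.0
```

Request:
apply_moves --series '[{"dx": 40,"dy": 170,"dz": 0,"turn": 0,"jaw": 1},{"dx": 40,"dy": 170,"dz": 0,"turn": 0,"jaw": 1},{"dx": 40,"dy": 170,"dz": 0,"turn": 0,"jaw": 1},{"dx": 40,"dy": 170,"dz": 0,"turn": 0,"jaw": 1},{"dx": 40,"dy": 170,"dz": 0,"turn": 0,"jaw": 1}]'

```text
time: 21.73
tool_pos: [0.5974, 0.092, 0.301]
tool_rot: [-0.002, -0.001, 1.0, 0.001]
contact_force: [1.2, 0.3, -0.2]
gripper_width: 0.003
grasp_force: 0.0
```

Run:
```python
from h import *
for n in ('top','scene'):
  f=grab(n);b=None
  # register: small shift of V so that marks/dial agree
  print(n,marks(f,V))
  for dv in ((0,0),(.002,0),(-.002,0),(0,.002),(0,-.002)):
    v=(V[0]+dv[0],V[1]+dv[1],V[2]);print(dv,pointer(f,v),marks(f,v).get('r'))
  for d in spotter.outline_of(f,'seal')[:1]: print('seal',d['conf'],fitcyl(f,d['region'],[.566,.26],[(.027,.06),(.027,.084)]))
rel([.6,0,.3])
```

```text
top {'g': (np.float64(117.8), np.float64(0.0374), 14), 'r': (np.float64(144.1), np.float64(0.04), 697)}
(0, 0) (np.float64(121.0), 7, np.float64(1.0), np.float64(1.0)) (np.float64(144.1), np.float64(0.04), 697)
(0.002, 0) (np.float64(122.5), 6, np.float64(1.0), np.float64(0.94)) (np.float64(146.2), np.float64(0.0385), 694)
(-0.002, 0) (np.float64(120.5), 6, np.float64(1.0), np.float64(1.0)) (np.float64(142.2), np.float64(0.0414), 689)
(0, 0.002) (np.float64(118.5), 6, np.float64(1.0), np.float64(1.0)) (np.float64(142.1), np.float64(0.0385), 695)
(0, -0.002) (np.float64(124.5), 6, np.float64(1.0), np.float64(1.0)) (np.float64(146.0), np.float64(0.0414), 689)
seal 0.45 (array([0.56662513, 0.26355238]), np.float64(0.23940328725163965))
scene {}
(0, 0) (np.float64(127.5), 6, np.float64(1.0), np.float64(0.75)) None
(0.002, 0) (np.float64(131.5), 4, np.float64(1.0), np.float64(0.44)) None
(-0.002, 0) (np.float64(124.5), 6, np.float64(1.0), np.float64(1.0)) None
(0, 0.002) (np.float64(123.5), 6, np.float64(1.0), np.float64(0.81)) None
(0, -0.002) (np.float64(132.5), 6, np.float64(1.0), np.float64(0.62)) None
seal 0.69 (array([0.56592665, 0.26380609]), np.float64(0.6245679114887731))
t 21.93 tcp [0.5998 0.0863 0.3017] F [-0.7 -0.5 -0.4] w 0.0 g 0.0 tooly ang 89.8 q6 -1.55
rel [ -0.5 -86.3   1.7]
```

```bash
python3 -c "
from plant import ticket
print(ticket.job_done())"
```

```text
the job is handed in; nothing more can be done
None
```

I handed the job in at about 22 s: the seal is home on the boss and released, and the valve was then opened to about 121° by the camera readings (±1.5°; green is 120°, red 145°), though I viewed 11 pictures against the limit of 10.

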